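Work a link bar past the drill post into its jig

ROBOT

A 6-joint arm with a two-finger parallel gripper is mounted at the origin on a cart in front of the work surface, level with it; the furniture and walls round the work are solid. World frame = base frame: x ahead of the robot, y to its left, z up, the work surface at z = 0. Lengths are in m, angles in degrees, forces in N, time in s.
With the tool pointing down it reaches from about 0.4 to 0.825 m from the base axis. Payload 7 kg.
Tool frame: the origin (TCP) lies at the very end of the fingers, on their centre line; the grasp point (between the pads) lies 19 mm behind it; z points along the fingers, y is the line along which they close (so a half turn about z gives the same grasp; the last joint's range is limited). The gripper opens to 88 mm and grips with 3 to 60 N. Pads are 19 mm wide; open, the fingers measure 130 mm over their backs; the gripper's body (78 mm by 193 mm) begins 47 mm behind the grasp point.
Start: joints at [-48.123, 20.546, 0.682, 0, -70.136, -16.507], TCP at [0.289, -0.61, 0.227] pointing down, gripper open.
Joint ranges: [-176.03, 176.03], [-82.01, 121.73], [-58.28, 71.71], [-173.87, 95.51], [-174.79, -0.11], [-173.66, 173.66]. Speed limits (degrees/s): [136.94, 136.94, 172.46, 180, 180, 180].

INTERFACE

Orientations are given as [roll, pitch, yaw] about the fixed x, y, z axes, in that order (R = Rz(yaw) Ry(pitch) Rx(roll)).
In Python, from plant import get_state, capture, close_job, regions_of gives the robot as it stands.
- The arm moves only by the tool jog_arm, never from a script. Its argument "moves" is a list of rows, each a list of 3 entries, a list of its own where there are three numbers: the shift along the tool's x, y, z in cm, then the turn about the tool's z in degrees, then the finger opening in cm, from 0 to 8.76. A call has 1 to 12 rows; each row shifts and turns the commanded pose from where the row before left it, along the tool's axes as they then stand; what a row does not reach is not made up. A row lasts 1/8 s, in which the tool goes at most 62.5 mm and 10.7 degrees, less where a joint would pass 70% of its speed; a pose out of reach is approached as far as the arm can. A call is refused whole if a number of a shift passes 6.25 or a number of a turn 10.7, either way. A call with a gripper value outside its range is refused whole. The fingers move at their own pace and stop on an object; "newtons" is the grip in N (left out, the last holds). Time passes only in rows, so rows that do not move let the fingers close. It gives the time, the measured TCP pose, the force, the opening and the grip force at its end, in the units of the state.
- get_state(): the state, without advancing time (a new reading comes with each control period).
- capture(name): name is "scene" or "top"; returns a dict with "pixels" (480x640x3 uint8, blue, green, red), "mtx" (3x3 intrinsics, pixels), "k1" (the pictures are not rectified: a ray, as slopes to the right and down, at radius r is drawn at 1 + k1 r^2 times it, then the intrinsics apply), "world_from_camera" (4x4, takes a point from camera to world coordinates). Camera axes: x right, y down, z forward; pixel columns grow to the right and rows downward; lengths in m; the calibration is good to about 2 mm. A picture is of the moment at which its call begins. There is no depth.
- close_job(): hands the job in; it is judged then, once.
Trained networks look in a picture, given as the dict that the camera call returned (one of the last four; its "shot" number tells which), for a name from the list of things; names that differ only in an ending like _2 or _b are one class to them, and where a whole thing is asked for, a point or a joint stands for the part that bears it (a point fixed in the world has none). Each returns a list of dicts, best first, with "confidence" (0 to 1); they miss things now and then, are a little off and sometimes report something else, mostly with a low value. They report only what shows in the picture. A call takes as long as a camera call.
- regions_of(picture, thing): "pixels" (480x640 bool, what is visible of it) and "pixel" ([column, row] in pixels, amid what is visible of it).
The state is a dict: "time_s": time; "joints": joint angles; "qd": joint speeds; "joint_torque": joint torques, N m; "tcp_pos": TCP position; "eef_rot": TCP orientation; "contact_force": force on the tool from outside, world axes, zero at the start; "moment": the same for the moment, N m; "gripper_width": finger opening in m; "gripper_force": force on a finger pad.
Only numpy, scipy, OpenCV 4.12 (cv2) and the standard library are available. Lean on these libraries where they do the work, as an engineer would, in place of code of your own. Each camera call takes 0.05 s, during which the arm holds its last target. There are 200 camera calls.

TASK

Load the long link bar into the drill jig by pushing it along the table with the fingertips, never lifting or carrying it: work its plain end in behind the post, under the drill-bush bridge, then push it back until the whole bar lies flat against the fence. Finish by pushing on the end with the cross block so that the plain end slides fully home in the nest, up against its end stop, and leave it there. Do not disturb the loose parts lying around.

Things in the scene. Friction and masses are not known exactly. Their poses are not given: they have to be found in the camera images.
- bar: The loose link bar to load: bright square bar 20 x 20 mm, 236 mm long, with a cross block on top of one end (66 mm across, 30 mm along, from 20 to 42 mm up; a boss to 49 mm). About 0.6 to 0.95 kg; the middle of its mass is some 30 mm from the origin toward the block. Origin: middle of the length, on the underside; y axis along the bar toward the plain end, z up.
- plain_end (a point): Centre of the bar's plain square end face, 118 mm from its origin along +y, 10 mm above the table. At the start it is to the robot's right, in front of the bay and left of the post.
- head_end (a point): Centre of the bar's end face below the cross block, 118 mm from its origin along -y, 10 mm above the table. The block's end face is flush with it; the block overhangs the bar by 23 mm on each side, above the fence. A push well to one side of the mass centre swings the bar about its far end.
- jig: The drill jig, bolted down. Origin on the table at the front face of the straight fence (16 mm high, y -175 to +143 mm); x points away from the robot through the fence, y left along it, z up. The bay is the bare table before the fence, closed by the nest (right), post (front right) and lug (left). Seated, the bar touches the fence: its centre line is at x = -10 mm. No part is over 52 mm high.
- nest_mouth (a point): Middle of the nest's opening at the right end of the bay: x -10, y -150, z 10 mm in the jig's frame. The nest is a square pocket 25 mm deep, roofed 28 mm up, between the fence and a cheek 26 mm in front of it; its end stop is at y = -175 mm. With the bar home, its origin is at y = -57 and the block end at y = +61 mm.
- post (a point): Centre of the round column, 20 mm thick, of the drill-bush bridge: x -58, y -80, z 16 mm in the jig's frame. Between it and the fence 48 mm are free. A flat arm 26 mm wide runs from its top across the bay; the drill bush hangs to 27 mm above the table. A bolted foot 24 mm wide, about 15 mm high, reaches forward to x = -91 mm.
- lug (a point): Middle of the right-hand face of the block that closes the bay at the left: x -12, y +143, z 14 mm in the jig's frame. It is 52 mm deep (x -38 to +14 mm), 20 mm wide, 28 mm high; a clamp screw stands 3 mm out of the face. Because of lug and post the bar cannot go in parallel to the fence: plain end first, at an angle, then swing the block end in.
- bracket (a point): Middle, 30 mm up, of a channel bracket fixed to the table in front of the jig, about 85 (x) by 100 (y) by 64 mm high, always at the same place: an obstacle. Every other heavy part beyond it to the right is fixed too.
- bolt: A loose hex bolt, 78 mm long, 20 mm high, lying down; a bystander, to be left alone. Origin: centre of its underside.
- short_bolt: A loose short hex bolt, 57 mm long, 16 mm high, lying down; a bystander, to be left alone. Origin: centre of its underside.
- nylon_block: A loose white nylon block, 22 x 44 x 22 mm; a bystander, to be left alone. Origin: centre of its underside.
- split_clamp: A loose split clamp block, 76 x 80 x 56 mm, behind the jig; a bystander, to be left alone. Origin: centre of its underside.
- slide_piece: A loose small slide block, 87 x 58 x 22 mm, behind the jig; a bystander, to be left alone. Origin: centre of its underside.

How it is judged (in metres and radians):
On the way, in this order (a step that is already met when the one before it is completed fails the run):
1. the plain end is in the bay behind the post (y of plain_end in the frame of jig below -0.095 m and x of plain_end in the frame of jig above -0.045 m), for 0.1 s.
2. the whole bar lies against the fence, within 4 mm (x of each of plain_end, head_end in the frame of jig above -0.014 m), for 0.1 s.
At the end, for the whole second after the job is handed in: The bar lies on the table flat against the fence (both ends within 4 mm of it), its plain end is in the nest within 4 mm of the end stop, and it is at rest (all of step 2 and y of plain_end in the frame of jig below -0.171 m and angle between the y axis of bar and the y axis of jig, either way round below 0.03 rad and height (world z) of each of plain_end, head_end below 0.015 m and linear speed of bar below 0.01 m/s and angular speed of bar below 0.05 rad/s); the robot touches nothing.
It fails at once if the bar is lifted or tipped: one of its ends is more than 10 mm off the table (height (world z) of any of plain_end, head_end above 0.02 m).
It fails at once if a loose bystander is moved by more than 20 mm (distance of any of bolt, short_bolt, nylon_block, split_clamp, slide_piece from where it was at the start of the episode above 0.02 m).
It also fails if it takes over 72 s, if anything falls off the work surface, if the arm or the gripper's body presses on something with over 40 N, if the wrist force passes 120 N, or if a joint passes its speed limit or range.

## Working session

There is one attempt and no reset: what is moved stays moved. The work goes in short steps, Python scripts to look and compute and a tool call to move; the robot and the scene stay as the last step left them, time stands still between calls to the robot, and variables do not carry over. Pictures are saved under pics/ and viewed, at most 10 in all, crops included, and the job is handed in when it is done.

Besides the shell and the picture viewer there is one more tool, called after "Emit:" as name(argument=value, ...) on one line, values as JSON. jog_arm: Moves the arm, as the interface text tells. Its arguments: {"type":"object","properties":{"moves":{"type":"array"},"newtons":{"type":"number"}},"required":["moves"]}

```bash
ls; mkdir -p pics
cat > h.py <<'E'
import numpy as np, cv2
from plant import get_state, capture, close_job, regions_of
def ray(p,uv):
    K=p["mtx"];k=p["k1"]
    d=np.array([(uv[0]-K[0][2])/K[0][0],(uv[1]-K[1][2])/K[1][1]])
    s=d.copy()
    for _ in range(20): s=d/(1+k*(s@s))
    T=np.array(p["world_from_camera"]); return T[:3,3],T[:3,:3]@np.array([s[0],s[1],1])
def at(p,uv,z):
    o,d=ray(p,uv); return o+d*(z-o[2])/d[2]
def proj(p,X):
    K=np.array(p["mtx"]);T=np.array(p["world_from_camera"])
    c=T[:3,:3].T@(np.array(X)-T[:3,3]); s=c[:2]/c[2]; s=s*(1+p["k1"]*(s@s)); return K[:2,:2]@s+K[:2,2]
E
python3 - <<'E'
from h import *
s=get_state(); print({k:np.round(v,3).tolist() for k,v in s.items()})
for n in("scene","top"):
    p=capture(n); cv2.imwrite(f"pics/{n}0.png",p["pixels"]); print(n,np.round(p["world_from_camera"],3).tolist(),p["mtx"],p["k1"])
    for t in("bar","plain_end","head_end","jig","nest_mouth","post","lug","bracket","bolt","short_bolt","nylon_block"):
        for r in regions_of(p,t)[:2]: print(t,round(r["confidence"],2),np.round(r["pixel"]),r["pixels"].sum(),np.round(at(p,r["pixel"],.01),3))
E
```

```text
pics
{'time_s': 0.0, 'joints': [-48.121, 20.592, 0.635, -0.02, -70.136, -16.507], 'qd': [-0.041, 0.016, 0.041, -0.054, -0.0, 0.033], 'joint_torque': [0.001, -58.272, 29.307, 6.998, 0.007, -0.0], 'tcp_pos': [0.289, -0.609, 0.226], 'eef_rot': [179.905, -0.008, -154.634], 'contact_force': [0.469, -0.097, -0.44], 'moment': [-0.02, 0.029, -0.004], 'gripper_force': 0.0, 'gripper_width': 0.087}
scene [[-0.686, -0.51, 0.519, 0.091], [-0.727, 0.48, -0.49, 0.565], [0.001, -0.714, -0.7, 0.728], [0.0, 0.0, 0.0, 1.0]] [[541.71857809   0.         321.22282669]
 [  0.         541.71857809 232.51795845]
 [  0.           0.           1.        ]] -0.12602310805467612
bar 0.73 [278. 327.] 2367 [0.512 0.261 0.01 ]
bar 0.4 [467. 201.] 55 [ 0.486 -0.215  0.01 ]
plain_end 0.9 [273. 329.] 2305 [0.515 0.271 0.01 ]
head_end 0.95 [276. 329.] 2507 [0.512 0.268 0.01 ]
jig 0.59 [267. 236.] 4602 [0.686 0.142 0.01 ]
nest_mouth 0.72 [266. 234.] 4369 [0.693 0.14  0.01 ]
post 0.91 [267. 233.] 4459 [0.691 0.138 0.01 ]
lug 0.78 [268. 235.] 4407 [0.688 0.14  0.01 ]
lug 0.34 [259. 192.] 697 [0.797 0.074 0.01 ]Traceback (most recent call last):
  File "<stdin>", line 6, in <module>
ValueError: it knows: bar, bolt, head_end, jig, lug, nest_mouth, nylon_block, plain_end, post, short_bolt, slide_piece, split_clamp
```

Run:
```python
from h import *
for n in("scene","top"):
    p=capture(n); cv2.imwrite(f"pics/{n}1.png",p["pixels"]); print(n,np.round(p["world_from_camera"],3).tolist())
    for t in("bar","jig","bolt","short_bolt","nylon_block"):
        for r in regions_of(p,t)[:2]: print(t,round(r["confidence"],2),np.round(r["pixel"]),r["pixels"].sum(),np.round(at(p,r["pixel"],.01),3))
```

```text
scene [[-0.686, -0.51, 0.519, 0.091], [-0.727, 0.48, -0.49, 0.565], [0.001, -0.714, -0.7, 0.728], [0.0, 0.0, 0.0, 1.0]]
bar 0.93 [276. 330.] 2366 [0.51  0.269 0.01 ]
jig 0.89 [266. 236.] 4539 [0.687 0.145 0.01 ]
bolt 0.47 [466. 201.] 35 [ 0.486 -0.215  0.01 ]
short_bolt 0.58 [392. 272.] 172 [0.465 0.039 0.01 ]
nylon_block 0.72 [374. 323.] 402 [0.412 0.143 0.01 ]
top [[-0.016, -0.985, 0.171, 0.41], [-1.0, 0.019, 0.015, 0.069], [-0.018, -0.171, -0.985, 1.022], [0.0, 0.0, 0.0, 1.0]]
bar 0.97 [227. 271.] 2184 [0.531 0.253 0.01 ]
bar 0.18 [313. 136.] 854 [0.789 0.09  0.01 ]
jig 0.94 [299. 186.] 5040 [0.691 0.118 0.01 ]
jig 0.75 [478. 308.] 293 [ 0.455 -0.206  0.01 ]
bolt 0.58 [480. 310.] 293 [ 0.451 -0.209  0.01 ]
short_bolt 0.67 [337. 303.] 179 [0.469 0.052 0.01 ]
nylon_block 0.68 [340. 306.] 190 [0.465 0.046 0.01 ]
nylon_block 0.58 [288. 335.] 267 [0.412 0.141 0.01 ]
```

View pics/scene1.png

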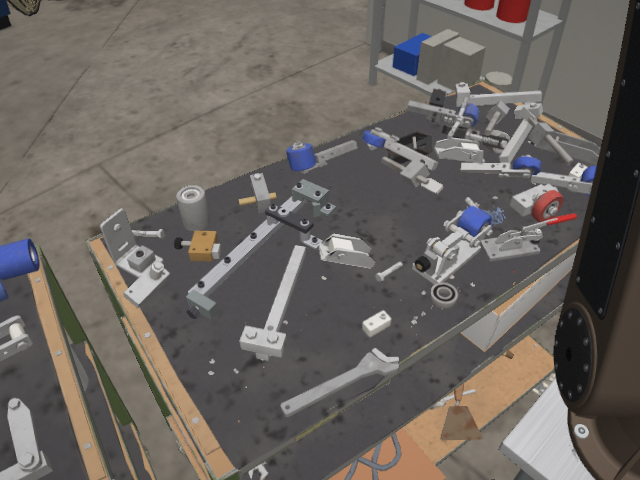

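View pics/top1.png

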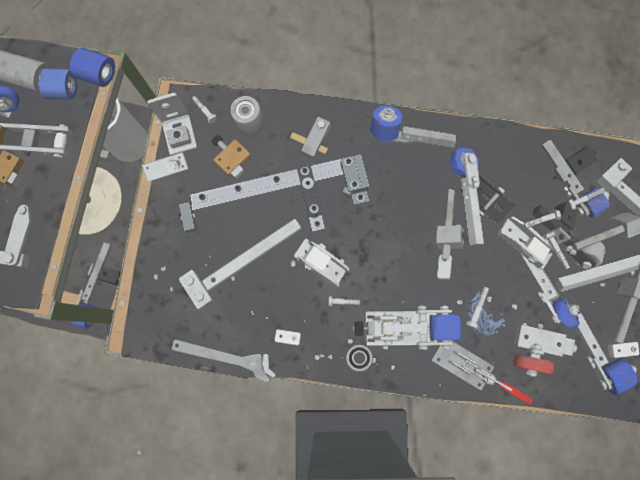

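The top view shows the bar from its block at (195,290) to its plain end at (297,225). The fence runs from (185,205) to (345,165), the post and foot are near (316,222), and the bracket is at (322,262). Next I enlarge this area to fit the jig's pose.

Run:
```python
import cv2
a=cv2.imread("pics/top1.png")[140:310,165:385]
cv2.imwrite("pics/c1.png",cv2.resize(a,None,fx=3.5,fy=3.5,interpolation=cv2.INTER_CUBIC))
```

```text
(no output)
```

View pics/c1.png

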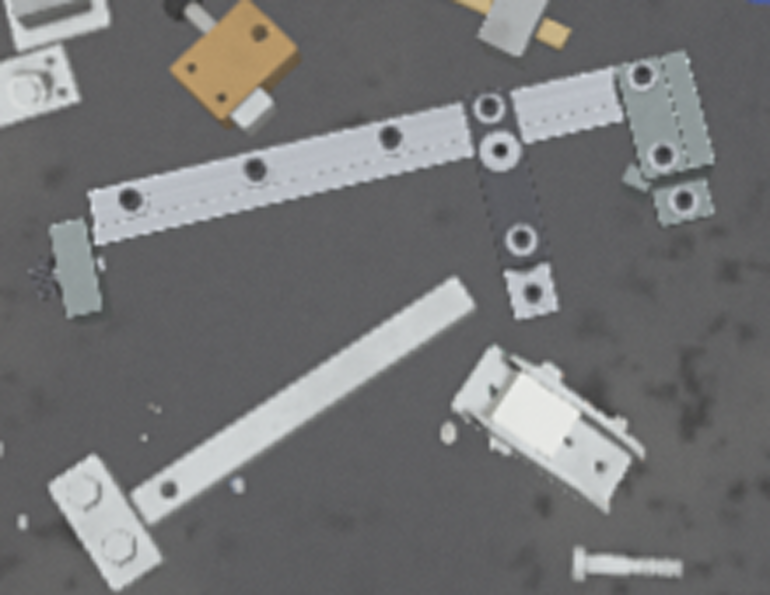

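```bash
cat >> h.py <<'E'
from scipy.optimize import least_squares
def T2(q,X):
    c,s=np.cos(q[2]),np.sin(q[2]); X=np.asarray(X,float)
    return np.array([q[0]+c*X[0]-s*X[1],q[1]+s*X[0]+c*X[1],X[2]])
def fit(p,corr,q0):
    f=lambda q:np.concatenate([proj(p,T2(q,X))-uv for X,uv in corr])
    r=least_squares(f,q0,loss="soft_l1"); return r.x,f(r.x).reshape(-1,2)
E
python3 - <<'E'
from h import *
p=capture("top")
C=lambda u,v:np.array([u,v])/3.5+[165,140]-0.36
m=1e-3
jig=[([14*m,163*m,28*m],C(50,227)),([14*m,143*m,28*m],C(85,220)),([-38*m,163*m,0],C(68,318)),([-38*m,143*m,0],C(102,311)),
([-91*m,-68*m,0],C(517,318)),([-91*m,-92*m,0],C(558,311)),([0,135*m,0],C(118,241))]
q,r=fit(p,jig,[.7,.12,.2]); print("jig",q.round(4),np.degrees(q[2]));print(r.round(1).tolist())
bar=[([-10*m,118*m,20*m],C(474,306)),([10*m,118*m,20*m],C(455,277)),([33*m,-118*m,42*m],C(50,487)),([33*m,-88*m,42*m],C(96,455)),([-33*m,-88*m,42*m],C(160,560)),([-33*m,-118*m,42*m],C(117,590))]
# try both handedness
for s in(1,-1):
    b=[([s*X[0],X[1],X[2]],u) for X,u in bar]
    qb,rb=fit(p,b,[.53,.22,-1.0]); print("bar",qb.round(4),np.degrees(qb[2]),np.abs(rb).max(),rb.round(1).tolist())
    if np.abs(rb).max()<3: Q=qb
inv=lambda X:(lambda d:(np.cos(q[2])*d[0]+np.sin(q[2])*d[1],-np.sin(q[2])*d[0]+np.cos(q[2])*d[1]))(np.array(X[:2])-q[:2])
for n,X in(("plain",[0,.118,.01]),("head",[0,-.118,.01])): print(n,T2(Q,X).round(4),np.round(inv(T2(Q,X)),4))
im=cv2.resize(p["pixels"][140:310,165:385],None,fx=3.5,fy=3.5,interpolation=cv2.INTER_CUBIC)
def line(qq,pts,c):
    P=[((proj(p,T2(qq,np.array(X)*m))-[165,140]+.36)*3.5).astype(int).tolist() for X in pts]; cv2.polylines(im,[np.array(P)],True,c,1)
line(q,[(0,143,0),(0,-175,0)],(0,0,255))
line(q,[(0,143,16),(0,-175,16)],(0,255,255))
for z in(0,28): line(q,[(14,143,z),(14,163,z),(-38,163,z),(-38,143,z)],(0,255,0))
line(q,[(-91,-68,15),(-91,-92,15),(-58,-92,15),(-58,-68,15)],(255,0,0))
line(q,[(-36,-150,28),(-36,-175,28),(0,-175,28),(0,-150,28)],(255,0,255))
line(Q,[(-10,118,20),(10,118,20),(10,-88,20),(-10,-88,20)],(0,0,255))
line(Q,[(-33,-118,42),(33,-118,42),(33,-88,42),(-33,-88,42)],(0,255,0))
cv2.imwrite("pics/o1.png",im)
for t in("bolt","short_bolt","nylon_block"): print(t,np.round(T2(q,[0,0,0]),3))
for u in((447,432),(530,415),(455,405),(493,348),(608,510),(643,455)): 
    w=at(p,C(*u),.03); print(u,w.round(3),np.round(inv(w),3))
E
```

```text
jig [0.6802 0.1805 0.2083] 11.935283946362743
[[-0.8, -2.6], [-0.4, -3.0], [2.8, 0.9], [3.3, 0.6], [-0.6, 0.6], [0.2, -0.3], [-0.8, 0.6]]
bar [ 0.5741  0.2279 -2.8815] -165.09756423487158 62.68585671339514 [[-0.1, -2.5], [8.2, 16.0], [0.2, 1.7], [3.0, 6.3], [-23.8, -58.6], [-27.3, -62.7]]
bar [ 0.5527  0.2189 -2.5579] -146.5596674969721 1.1335035654267926 [[0.7, -0.0], [0.1, -0.5], [-1.0, -0.1], [-0.2, -0.4], [1.1, 0.1], [-0.6, 1.0]]
plain [0.6177 0.1204 0.01  ] [-0.0736 -0.0459]
head [0.4876 0.3173 0.01  ] [-0.1601  0.1737]
bolt [0.68  0.181 0.   ]
short_bolt [0.68  0.181 0.   ]
nylon_block [0.68  0.181 0.   ]
(447, 432) [0.541 0.13  0.03 ] [-0.146 -0.02 ]
(530, 415) [0.549 0.087 0.03 ] [-0.147 -0.064]
(455, 405) [0.555 0.126 0.03 ] [-0.133 -0.027]
(493, 348) [0.585 0.106 0.03 ] [-0.109 -0.053]
(608, 510) [0.5   0.048 0.03 ] [-0.204 -0.092]
(643, 455) [0.528 0.03  0.03 ] [-0.18  -0.116]
```

View pics/o1.png

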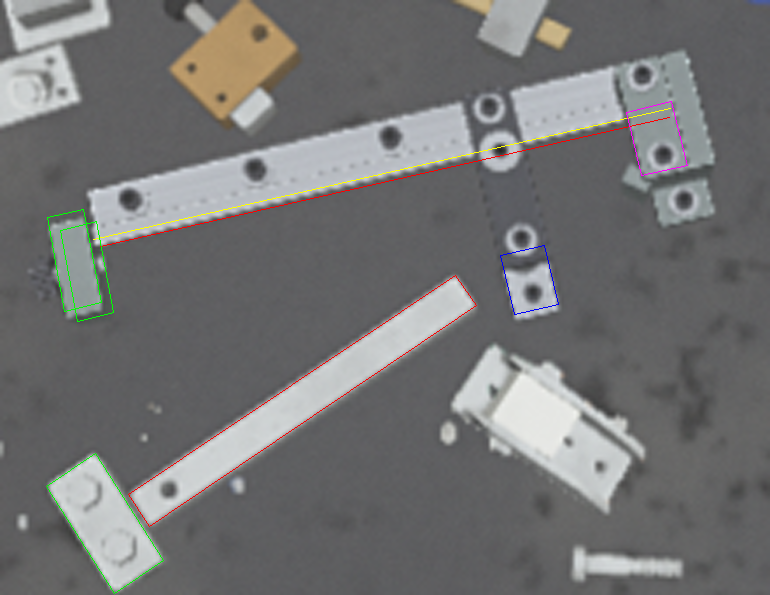

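The bar model fits well. The jig yaw is slightly off because I misread the lug's rear corners, so I refit on the fence edge itself.

```bash
cat >> h.py <<'E'
m=1e-3
C=lambda u,v:np.array([u,v])/3.5+[165,140]-0.36
def inv(q,X):
    d=np.array(X[:2])-q[:2];c,s=np.cos(q[2]),np.sin(q[2]); return np.array([c*d[0]+s*d[1],-s*d[0]+c*d[1]])
E
python3 - <<'E'
from h import *
p=capture("top"); g=cv2.GaussianBlur(cv2.cvtColor(p["pixels"],cv2.COLOR_BGR2GRAY),(3,3),0).astype(float)
q=np.array([.6802,.1805,.2083]); pts=[]
for y in np.r_[np.arange(-.03,.12,.01),np.arange(-.135,-.115,.005)]:
    u,v=proj(p,T2(q,[0,y,0])); c=int(round(u)); col=g[int(v)-7:int(v)+8,c]; d=np.diff(col); k=d.argmin()
    pos=int(v)-7+k+.5
    if 0<k<len(d)-1: a,b,e=d[k-1],d[k],d[k+1]; pos+=.5*(a-e)/(a-2*b+e)
    pts.append((c,pos)); 
print([(a,round(b,1)) for a,b in pts])
W=np.array([at(p,u,0.) for u in pts]); 
def f(t): return np.cos(t[0])*W[:,0]+np.sin(t[0])*W[:,1]-t[1]
r=least_squares(f,[.2,.7],loss="soft_l1",f_scale=.001); print(r.x,(f(r.x)*1e3).round(1))
yaw,dd=r.x; n=np.array([np.cos(yaw),np.sin(yaw)]); t=np.array([-n[1],n[0]])
for y,z,u in((163,0,(68,318)),(143,0,(102,311)),(-68,0,(517,318)),(-92,0,(558,311)),(163,28,(50,227)),(143,28,(85,220)),(163,28,(68,318)),(-68,15,(517,318))):
    w=at(p,C(*u),z*m)[:2]; print(y,z,"x",round(n@w-dd,4),"y0",round(t@w-y*m,4))
s=capture("scene")
gt=[regions_of(s,k)[0] for k in("bar",)]
E
```

```text
[(282, np.float64(188.5)), (277, np.float64(189.5)), (272, np.float64(190.5)), (266, np.float64(192.2)), (261, np.float64(193.5)), (256, np.float64(194.4)), (251, np.float64(195.5)), (246, np.float64(196.7)), (241, np.float64(197.9)), (236, np.float64(199.4)), (231, np.float64(200.5)), (226, np.float64(201.6)), (220, np.float64(203.2)), (215, np.float64(204.5)), (210, np.float64(205.5)), (336, np.float64(175.5)), (333, np.float64(176.5)), (330, np.float64(176.8)), (328, np.float64(177.5)), (325, np.float64(178.3))]
[0.21834063 0.70562435] [-0.3  0.   0.3 -0.1 -0.3  0.1  0.4  0.4  0.3 -0.3 -0.   0.2 -0.2 -0.3
 -0.1  0.1 -0.3  0.5 -0.1 -0.2]
163 0 x -0.0358 y0 0.0342
143 0 x -0.0364 y0 0.0352
-68 0 x -0.0933 y0 0.0286
-92 0 x -0.0948 y0 0.0303
163 28 x 0.008 y0 0.0283
143 28 x 0.0072 y0 0.0292
163 28 x -0.0428 y0 0.0282
-68 15 x -0.0962 y0 0.0288
```

Emit:
jog_arm(moves=[[[0,0,0],-8.1,6.0],[[-4,3.6,0],0,6.0],[[-4,3.6,0],0,6.0],[[-4,3.6,0],0,6.0],[[-4,3.6,0],0,6.0],[[-4,3.6,0],0,6.0],[[-4,3.6,0],0,6.0],[[-4,3.6,0],0,6.0],[[-4,3.6,0],0,6.0],[[-4,3.6,0],0,6.0],[[-4,3.6,0],0,6.0],[[0,0,0],0,6.0]])

```text
time_s: 2.7
tcp_pos: [0.4253, -0.0861, 0.227]
eef_rot: [-180.0, 0.1, -146.2]
contact_force: [-1.3, 0.1, -0.0]
gripper_width: 0.0598
gripper_force: 0.0
```

Emit:
jog_arm(moves=[[[-3.9,3.57,0],0,6.0],[[-3.9,3.57,0],0,6.0],[[-3.9,3.57,0],0,6.0],[[-3.9,3.57,0],0,6.0],[[-3.9,3.57,0],0,6.0],[[-3.9,3.57,0],-0.3,6.0],[[0,0,5],0,6.0],[[0,0,5],0,6.0],[[0,0,5],0,6.0],[[0,0,0],0,6.0]])

```text
time_s: 3.95
tcp_pos: [0.4994, 0.2162, 0.0734]
eef_rot: [-179.9, -0.4, -146.3]
contact_force: [-0.2, -0.5, 1.1]
gripper_width: 0.0599
gripper_force: 0.0
```

```bash
cat >> h.py <<'E'
J=np.array([.7012*np.cos(.21834)-.0287*np.sin(.21834),.7012*np.sin(.21834)+.0287*np.cos(.21834),.21834])
def tool(s,X):
    y=np.radians(s["eef_rot"][2]);d=np.array(X)-s["tcp_pos"]
    return np.array([np.cos(y)*d[0]+np.sin(y)*d[1],np.sin(y)*d[0]-np.cos(y)*d[1],-d[2]])*100
E
python3 - <<'E'
from h import *
s=get_state(); print(s["time_s"],np.round(s["tcp_pos"],4),np.round(s["eef_rot"],2),np.round(s["joints"]))
p=capture("top"); im=cv2.resize(p["pixels"][140:340,140:400],None,fx=3,fy=3); cv2.imwrite("pics/a.png",im)
E
```

```text
3.95 [0.4994 0.2162 0.0734] [-179.95   -0.44 -146.3 ] [  44.   17.  -27.   -0.  -46. -100.]
```

View pics/a.png

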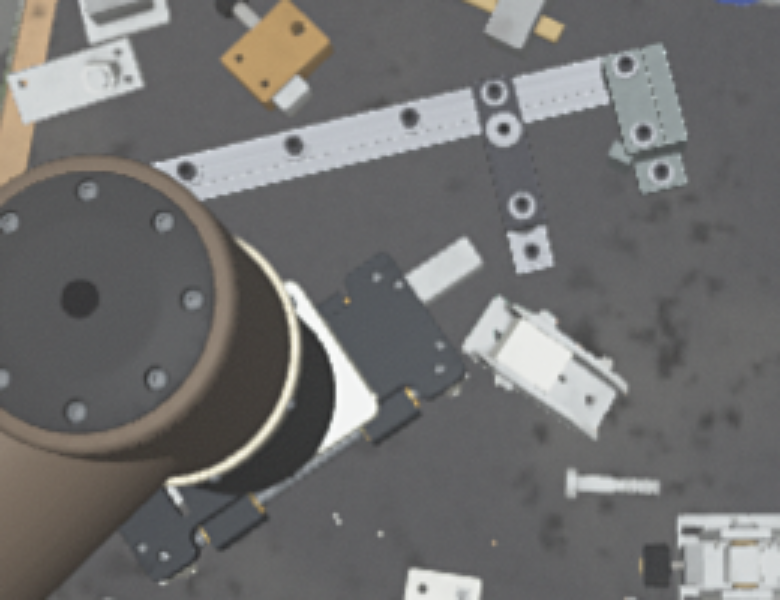

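Emit:
jog_arm(moves=[[[0,0,3],0,6.0],[[0,0,2.3],0,6.0],[[0,0,1],0,6.0],[[0,0,0],0,6.0],[[-1,0,0],0,6.0],[[-1,0,0],0,6.0],[[-0.5,0,0],0,6.0],[[-0.5,0,0],0,6.0],[[-0.5,0,0],0,6.0],[[-0.5,0,0],0,6.0]])

```text
time_s: 5.25
tcp_pos: [0.5318, 0.2382, 0.0132]
eef_rot: [-180.0, -0.4, -146.3]
contact_force: [-9.5, -6.5, 10.0]
gripper_width: 0.0596
gripper_force: 6.0
```

Emit:
jog_arm(moves=[[[0,0,0],0,6.0],[[0,0,0],0,6.0]])

```text
time_s: 5.5
tcp_pos: [0.5326, 0.2388, 0.0132]
eef_rot: [-180.0, -0.3, -146.3]
contact_force: [-6.8, -5.1, 6.4]
gripper_width: 0.0601
gripper_force: 4.2
```

Run:
```python
from h import *
s=get_state(); print({k:np.round(v,4).tolist() for k,v in s.items()})
p=capture("scene"); im=cv2.resize(p["pixels"][170:390,180:460],None,fx=2.7,fy=2.7); cv2.imwrite("pics/b.png",im)
```

```text
{'time_s': 5.5, 'joints': [43.3186, 24.9016, -24.7213, -0.0319, -40.7111, -99.5932], 'qd': [0.0937, -0.0481, -0.0423, 0.0144, 0.0144, 0.0244], 'joint_torque': [1.5812, -52.8995, 24.4327, 5.442, 3.0254, 0.2377], 'tcp_pos': [0.5326, 0.2388, 0.0132], 'eef_rot': [-179.9647, -0.3328, -146.299], 'contact_force': [-6.8486, -5.0589, 6.443], 'moment': [-2.1495, 2.231, -0.268], 'gripper_force': 4.2428, 'gripper_width': 0.0601}
```

View pics/b.png

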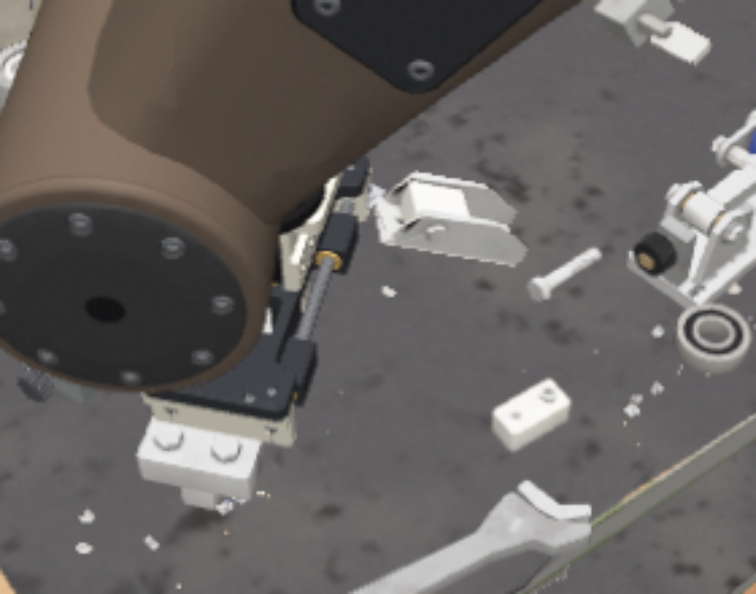

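Emit:
jog_arm(moves=[[[0.2,0,-0.1],0,6.0],[[0,0,0],0,6.0],[[0,0,0],0,6.0]])

```text
time_s: 5.92
tcp_pos: [0.5326, 0.2394, 0.0144]
eef_rot: [-180.0, -0.1, -146.2]
contact_force: [-2.2, -3.5, 1.2]
gripper_width: 0.0597
gripper_force: 2.3
```

Run:
```python
from h import *
s=get_state(); print(np.round(s["moment"],2),np.round(s["contact_force"],2),s["tcp_pos"],s["gripper_force"])
p=capture("top"); im=cv2.resize(p["pixels"][170:320,180:380],None,fx=4,fy=4,interpolation=cv2.INTER_CUBIC); cv2.imwrite("pics/d.png",im)
```

```text
[-1.48  1.05 -0.16] [-2.16 -3.49  1.18] [0.53258627 0.23938101 0.01439877] 2.297443164861761
```

View pics/d.png

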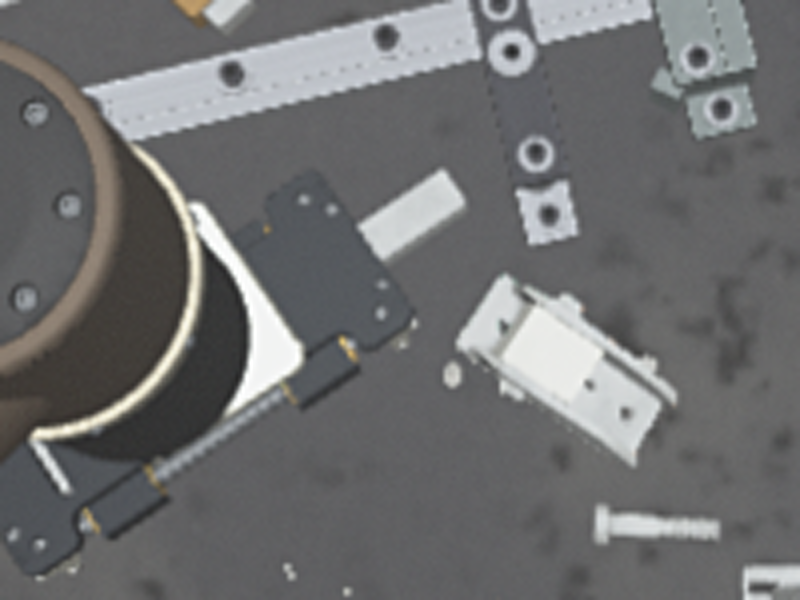

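The body is clear of the bracket, and the vertical force was only friction. The plain end's corners are at crop (444,168) and (466,203). I'll work out the bar's position and write an automatic fit.

```bash
cat >> h.py <<'E'
def hull(p,q,a,b):
    P=np.array([proj(p,T2(q,[x,y,z])) for x in a[:2] for y in a[2:] for z in b]); return cv2.convexHull((P*16).astype(np.int32))
def render(p,q):
    im=np.zeros((480,640),np.uint8)
    for a,b in(((-.01,.01,-.118,.118),(0,.02)),((-.033,.033,-.118,-.088),(.02,.042))): cv2.fillConvexPoly(im,hull(p,q,a,b),1,shift=4)
    return im.astype(float)
def findbar(p,q0):
    from scipy.optimize import minimize
    r=regions_of(p,"bar")
    r=[x for x in r if x["confidence"]>.3]
    best=None
    for x in r:
        M=cv2.GaussianBlur(x["pixels"].astype(np.float32),(7,7),0)
        f=lambda q:np.abs(cv2.GaussianBlur(render(p,[q[0],q[1],q[2]*5]).astype(np.float32),(7,7),0)-M).sum()/M.sum()
        o=minimize(f,[q0[0],q0[1],q0[2]/5],method="Nelder-Mead",options=dict(initial_simplex=np.array([q0[0],q0[1],q0[2]/5])+np.array([[0,0,0],[.03,0,0],[0,.03,0],[0,0,.04]]),maxiter=300))
        if best is None or o.fun<best[1]: best=(np.array([o.x[0],o.x[1],o.x[2]*5]),o.fun,x["confidence"])
    return best
def jbar(q):
    P=inv(J,T2(q,[0,.118,0]));H=inv(J,T2(q,[0,-.118,0])); return P.round(4),H.round(4),round(float(np.degrees(q[2]-J[2]))+180,2)
def start(P,tilt): # jig coords of the plain end, tilt deg -> world q
    y=np.radians(tilt)+np.pi*-1+J[2]; o=T2(J,[P[0],P[1],0])[:2]; return np.array([o[0]+.118*np.sin(y),o[1]-.118*np.cos(y),y])
E
python3 - <<'E'
from h import *
print("J",J, "q0 check",jbar([.5527,.2189,-2.5579]))
p=capture("top")
w=at(p,np.array([455,185.5])/4+[180,170]-.37,.02); P=inv(J,w); print("P",P.round(4))
s=get_state(); print("tool jig",inv(J,s["tcp_pos"]).round(4))
E
```

```text
J [0.67833568 0.17990508 0.21834   ] q0 check (array([-0.072 , -0.0449]), array([-0.1564,  0.1755]), 20.93)
P [-0.0579 -0.04  ]
tool jig [-0.1294  0.0896]
```

Emit:
jog_arm(moves=[[[-0.45,-0.1,0],0.6,6.0],[[-0.45,-0.1,0],0.6,6.0],[[-0.45,-0.1,0],0.6,6.0],[[-0.45,-0.1,0],0.6,6.0],[[-0.45,-0.1,0],0.6,6.0],[[-0.45,-0.1,0],0.6,6.0],[[-0.45,-0.1,0],0.6,6.0],[[-0.4,-0.1,0],0.7,6.0],[[0,0,0],0,6.0],[[0,0,0],0,6.0]])

```text
time_s: 7.28
tcp_pos: [0.5665, 0.2516, 0.0145]
eef_rot: [180.0, -0.1, -151.1]
contact_force: [-6.0, -1.9, 3.5]
gripper_width: 0.0597
gripper_force: 3.3
```

Run:
```python
from h import *
s=get_state(); X=inv(J,s["tcp_pos"]); print("tool jig",X.round(4)); th=np.radians(s["eef_rot"][2])-J[2]
b=-np.array([np.cos(th),np.sin(th)]); a=np.array([b[1],-b[0]]); print("a",a,"P est",(X+.0195*b+.146*a).round(4), "tilt",np.degrees(np.arctan2(a[0],-a[1])))
```

```text
tool jig [-0.0936  0.0942]
a [ 0.28173355 -0.95949268] P est [-0.0338 -0.0404] tilt 16.363695445692056
```

Emit:
jog_arm(moves=[[[2,0,0],0,6.0],[[1.5,0,-1],0,6.0],[[0,0,-5],0,6.0],[[0,0,-5],0,5.0],[[0,0,0],-10,4.0],[[0,0,0],-10,3.0],[[0,0,0],-10,2.2],[[0,0,0],-10,2.2],[[0,0,0],-10,2.2],[[0,0,0],-10,2.2],[[0,0,0],-10,2.2],[[0,0,0],-10,2.2]])

```text
time_s: 8.78
tcp_pos: [0.5374, 0.2355, 0.1259]
eef_rot: [-179.8, 0.0, -70.8]
contact_force: [-0.7, -0.2, -0.6]
gripper_width: 0.0221
gripper_force: 0.0
```

Emit:
jog_arm(moves=[[[0,0,0],-10,2.2],[[0,0,0],0,2.2]])

```text
time_s: 9.02
tcp_pos: [0.5373, 0.2355, 0.1257]
eef_rot: [-179.9, 0.0, -61.2]
contact_force: [0.2, 0.9, 0.2]
gripper_width: 0.022
gripper_force: 0.0
```

Run:
```python
from h import *
s=get_state(); print(s["tcp_pos"],s["eef_rot"],np.round(s["joints"]),s["contact_force"])
for n in("scene","top"):
    p=capture(n); print(n,[ (round(r["confidence"],2),r["pixels"].sum(),r["pixel"]) for r in regions_of(p,"bar")])
q=start([-.0338,-.0404],16.36); print(jbar(q))
a=np.array([.2817,-.9595]); H=np.array([-.0338,-.0404])-.236*a
w=T2(J,[*(H-.028*a),.012]); print("target",w, tool(s,w))
```

```text
[0.53728609 0.23545257 0.12570947] [-1.79861843e+02  1.85764208e-02 -6.11643915e+01] [ 43.  17. -19.   0. -54. -14.] [0.16286789 0.85394285 0.17312492]
scene [(0.64, np.int64(2145), [249.2, 319.1])]
top [(0.77, np.int64(891), [257.2, 223.9])]
(array([-0.0338, -0.0404]), array([-0.1003,  0.186 ]), 16.36)
target [0.52661712 0.36432792 0.012     ] [-11.80413491  -5.28102583  11.37094722]
```

Emit:
jog_arm(moves=[[[-4,-1.75,0],0,2.2],[[-4,-1.75,0],0,2.2],[[-4,-1.75,0],0,2.2],[[0,0,0],0,2.2]])

```text
time_s: 9.72
tcp_pos: [0.5245, 0.3681, 0.1243]
eef_rot: [-180.0, 0.0, -61.1]
contact_force: [-0.5, -1.1, -0.7]
gripper_width: 0.0222
gripper_force: 0.0
```

Run:
```python
from h import *
q0=start([-.0338,-.0404],16.36)
for n in("scene","top"):
    p=capture(n); b=findbar(p,q0); print(n,b, jbar(b[0]) if b else 0)
s=get_state(); print(s["tcp_pos"],s["eef_rot"][2])
im=p["pixels"][140:340,140:380]; cv2.imwrite("pics/e.png",cv2.resize(im,None,fx=3,fy=3))
```

```text
scene (array([ 0.59777358,  0.2343834 , -2.63836194]), np.float64(1.1242884397506714), 0.67) (array([-0.0337, -0.0426]), array([-0.1   ,  0.1839]), 16.32)
top (array([ 0.59741441,  0.23661751, -2.63435197]), np.float64(0.12861637771129608), 0.8) (array([-0.0331, -0.0402]), array([-0.1003,  0.186 ]), 16.55)
[0.52468068 0.3645377  0.12448289] -61.19963023307643
```

Emit:
jog_arm(moves=[[[0,0,5],0,2.2],[[0,0,4],0,2.2],[[0,0,2.2],0,2.2],[[0,0,0],0,2.2],[[0.6,0,0],0,2.2],[[0.6,0,0],0,2.2],[[0.4,0,0],0,2.2],[[0.4,0,0],0,2.2],[[0.4,0,0],0,2.2],[[0,0,0],0,2.2]])

```text
time_s: 11.18
tcp_pos: [0.5368, 0.3453, 0.0133]
eef_rot: [-179.9, 0.1, -61.1]
contact_force: [-2.0, 3.5, 4.0]
gripper_width: 0.0222
gripper_force: 2.1
```

Emit:
jog_arm(moves=[[[0.6,0.04,0],0,2.2],[[0.6,0.04,0],0,2.2],[[0.6,0.04,0],0,2.2],[[0.6,0.04,0],0,2.2],[[0.6,0.04,0],0,2.2],[[0.6,0.04,0],0,2.2],[[0,0,0],0,2.2]])

```text
time_s: 12.05
tcp_pos: [0.5524, 0.3125, 0.0133]
eef_rot: [-179.9, 0.0, -61.1]
contact_force: [-0.7, 5.3, 2.8]
gripper_width: 0.0221
gripper_force: 1.9
```

Run:
```python
from h import *
p=capture("top"); b=findbar(p,start([-.025,-.08],16.36)); print(b, jbar(b[0]))
s=get_state(); print("tool",inv(J,s["tcp_pos"]).round(4),s["eef_rot"][2])
im=p["pixels"][140:340,140:380]; cv2.imwrite("pics/f.png",cv2.resize(im,None,fx=3,fy=3))
```

```text
(array([ 0.62364889,  0.18739115, -2.62042848]), np.float64(0.43871474266052246), 0.95) (array([-0.0166, -0.0935]), array([-0.087 ,  0.1318]), 17.35)
tool [-0.0944  0.1567] -61.09567538311972
```

View pics/f.png

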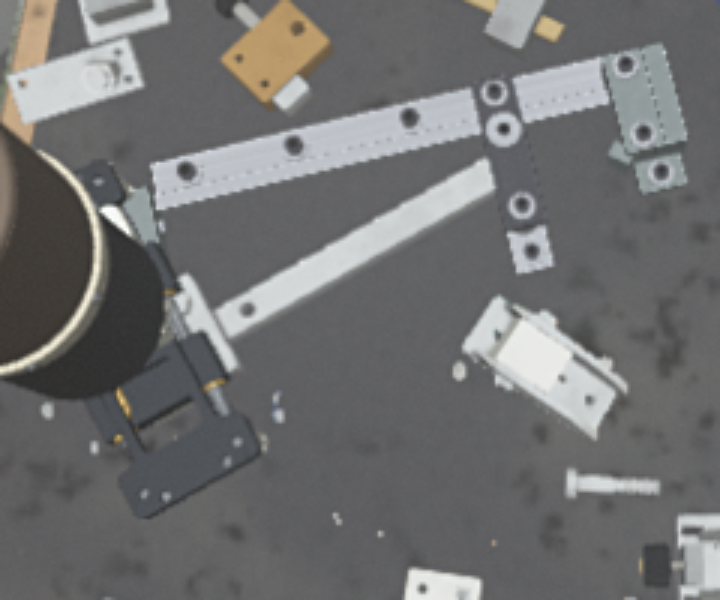

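The picture shows the plain end entering under the bridge at crop (492,175), clear of the post. The block is at (205,320).

Emit:
jog_arm(moves=[[[0.6,0.06,0],0,2.2],[[0.6,0.06,0],0,2.2],[[0.6,0.06,0],0,2.2],[[0.6,0.06,0],0,2.2],[[0.6,0.06,0],0,2.2],[[0.6,0.06,0],0,2.2],[[0.6,0.06,0],0,2.2],[[0,0,0],0,2.2],[[-1.5,0,0],0,2.2],[[-1,0,-1],0,2.2],[[0,0,-5],0,2.2],[[0,0,-4],0,2.2]])

```text
time_s: 13.65
tcp_pos: [0.5556, 0.295, 0.1143]
eef_rot: [180.0, -0.0, -61.1]
contact_force: [0.6, 0.5, 0.6]
gripper_width: 0.0218
gripper_force: 0.0
```

```bash
cat > chk.py <<'E'
from h import *
import sys
p=capture("top"); b=findbar(p,start([float(sys.argv[1]),float(sys.argv[2])],float(sys.argv[3]))); print(b, jbar(b[0]))
s=get_state(); print("tool",inv(J,s["tcp_pos"]).round(4),s["tcp_pos"],s["eef_rot"][2],np.round(s["joints"]))
E
python3 chk.py -.016 -.118 16.4
```

```text
(array([ 0.63232255,  0.16159345, -2.63918114]), np.float64(0.1497102975845337), 0.9) (array([-0.0158, -0.1212]), array([-0.082 ,  0.1054]), 16.28)
tool [-0.0922  0.1401] [0.55799427 0.29672186 0.11815962] -61.04415041025769 [ 46.  21. -13.   0. -55. -17.]
```

Emit:
jog_arm(moves=[[[0,0,0],10,3],[[0,0,0],10,4],[[0,0,0],10,5],[[0,0,0],10,6],[[0,0,0],10,6],[[0,0,0],10,6],[[0,0,0],10,6],[[0,0,0],10,6],[[0,0,0],10,6],[[1.33,-4.1,0],0,6.0],[[1.33,-4.1,0],0,6.0],[[1.33,-4.1,0],0,6.0]])

```text
time_s: 15.25
tcp_pos: [0.58, 0.1667, 0.1125]
eef_rot: [-180.0, -0.1, -151.1]
contact_force: [-0.2, -0.4, 0.7]
gripper_width: 0.0594
gripper_force: 0.0
```

Emit:
jog_arm(moves=[[[0,0,0],0,6.0],[[0,0,5],0,6.0],[[0,0,0],0,6.0],[[0,0,0],0,6.0]])

```text
time_s: 15.75
tcp_pos: [0.5809, 0.1684, 0.0636]
eef_rot: [-180.0, 0.0, -151.1]
contact_force: [0.2, 0.9, 0.5]
gripper_width: 0.06
gripper_force: 0.0
```

Run:
```python
from h import *
s=get_state(); print(s["tcp_pos"],inv(J,s["tcp_pos"]),s["eef_rot"],s["contact_force"],s["joints"])
```

```text
[0.5809316  0.16841469 0.06356306] [-0.09758048  0.00988104] [-1.79967314e+02  3.52332734e-03 -1.51056702e+02] [0.16658626 0.934708   0.47598929] [ 3.46765750e+01  2.26011045e+01 -1.98153458e+01  4.45297966e-02
 -4.75833179e+01 -9.57633137e+01]
```

Emit:
jog_arm(moves=[[[0,0,3],0,6.0],[[0,0,1.5],0,6.0],[[0,0,0.5],0,6.0],[[0,0,0],0,6.0],[[-0.8,0,0],0,6.0],[[-0.8,0,0],0,6.0],[[-0.4,0,0],0,6.0],[[0,0,0],0,6.0]])

```text
time_s: 16.75
tcp_pos: [0.5984, 0.1775, 0.0125]
eef_rot: [180.0, 0.0, -151.1]
contact_force: [0.1, -0.3, -0.2]
gripper_width: 0.0597
gripper_force: 0.0
```

Emit:
jog_arm(moves=[[[-0.4,0.04,0],1.2,6.0],[[-0.4,0.04,0],1.4,6.0],[[-0.4,0.04,0],1.4,6.0],[[-0.4,0.04,0],1.4,6.0],[[-0.4,0.04,0],1.4,6.0],[[-0.4,0.04,0],1.4,6.0],[[-0.4,0.04,0],1.4,6.0],[[-0.4,0.04,0],1.4,6.0],[[-0.4,0.04,0],1.4,6.0],[[-0.4,0.04,0],1.4,6.0],[[-0.4,0.04,0],1.4,6.0],[[0,0,0],1.2,6.0]])

```text
time_s: 18.25
tcp_pos: [0.6348, 0.1968, 0.0121]
eef_rot: [-179.9, -0.3, -167.6]
contact_force: [-7.9, -0.8, 5.1]
gripper_width: 0.0601
gripper_force: 3.9
```

Emit:
jog_arm(moves=[[[0,0,0],0,6.0],[[0,0,0],0,6.0]])

```text
time_s: 18.5
tcp_pos: [0.6348, 0.1969, 0.0121]
eef_rot: [-179.9, -0.2, -167.6]
contact_force: [-7.0, -0.9, 4.2]
gripper_width: 0.0601
gripper_force: 3.4
```

```bash
python3 chk.py -.015 -.12 2
```

```text
(array([ 0.64565966,  0.15303243, -2.68916081]), np.float64(10.287179946899414), 0.48) (array([-0.0103, -0.1339]), array([-0.0651,  0.0956]), 13.41)
tool [-0.0388  0.026 ] [0.63479857 0.19683949 0.01210498] -167.57732394659203 [  34.   31.  -14.   -0.  -46. -112.]
```

Emit:
jog_arm(moves=[[[-0.3,0,0],0,6.0],[[-0.3,0,0],0,6.0],[[-0.2,0,0],0,6.0],[[-0.2,0,0],0,6.0],[[0,0,0],0,6.0]])

```text
time_s: 19.23
tcp_pos: [0.6429, 0.1983, 0.0119]
eef_rot: [-179.9, -0.4, -167.6]
contact_force: [-13.3, -1.1, 8.4]
gripper_width: 0.0602
gripper_force: 6.3
```

Emit:
jog_arm(moves=[[[-0.2,0,0],0,6.0],[[0,0,0],0,6.0]])

```text
time_s: 19.48
tcp_pos: [0.6431, 0.1983, 0.0119]
eef_rot: [-179.9, -0.6, -167.6]
contact_force: [-19.7, -1.1, 12.8]
gripper_width: 0.0596
gripper_force: 9.5
```

Emit:
jog_arm(moves=[[[1.5,0,0],0,6.0],[[2,0,-1],0,6.0],[[0,0,-5],0,6.0],[[0,0,-5],-10,5],[[0,0,0],-10,4],[[0,0,0],-10,3],[[0,0,0],-10,2.2],[[0,0,0],-10,2.2],[[0,0,0],-10,2.2],[[0,0,0],-10,2.2],[[0,0,0],-10,2.2],[[0,0,0],-10,2.2]])

```text
time_s: 20.98
tcp_pos: [0.6146, 0.1929, 0.1225]
eef_rot: [-180.0, 0.0, -77.2]
contact_force: [1.0, 0.9, -0.1]
gripper_width: 0.0218
gripper_force: 0.0
```

```bash
python3 chk.py -.01 -.12 0.2
```

```text
(array([ 0.6688843 ,  0.17309815, -2.92461894]), np.float64(1.2856684923171997), 0.6) (array([-0.0109, -0.1226]), array([-0.0105,  0.1134]), -0.08)
tool [-0.0594  0.0265] [0.61463279 0.19293309 0.1226129 ] -77.4351192266944 [ 35.  22. -11.   0. -57. -22.]
```

Emit:
jog_arm(moves=[[[-3.9,-1.63,0],0,2.2],[[-3.9,-1.63,0],0,2.2],[[-3.9,-1.63,0],0,2.2],[[0,0,0],0,2.2],[[0,0,0],0,2.2]])

```text
time_s: 21.7
tcp_pos: [0.6368, 0.3175, 0.1221]
eef_rot: [180.0, -0.0, -77.7]
contact_force: [0.5, -1.2, -0.2]
gripper_width: 0.0218
gripper_force: 0.0
```

```bash
python3 chk.py -.01 -.12 0.2
```

```text
(array([ 0.66992941,  0.1723942 , -2.92965112]), np.float64(0.15440896153450012), 0.85) (array([-0.0106, -0.1235]), array([-0.0091,  0.1125]), -0.37)
tool [-0.0107  0.1426] [0.63699296 0.3168365  0.12260301] -77.66251631582286 [ 42.  28.  -2.  -0. -60. -30.]
```

Emit:
jog_arm(moves=[[[0,0,5],0,2.2],[[0,0,3],0,2.2],[[0,0,0.9],0,2.2],[[0,0,0],0,2.2],[[0.8,0,0],0,2.2],[[0.8,0,0],0,2.2],[[0.4,0,0],0,2.2],[[0.4,0,0],0,2.2],[[0.4,0,0],0,2.2],[[0.4,0,0],0,2.2],[[0,0,0],0,2.2]])

```text
time_s: 23.18
tcp_pos: [0.6442, 0.2882, 0.0346]
eef_rot: [-179.9, 0.1, -77.5]
contact_force: [-4.2, 5.9, 3.0]
gripper_width: 0.022
gripper_force: 3.6
```

Emit:
jog_arm(moves=[[[-0.4,0,0],0,2.2],[[0,0,1.2],0,2.2],[[0.4,0,0],0,2.2],[[0.5,0,0],0,2.2],[[0.5,0,0],0,2.2],[[0.5,0,0],0,2.2],[[0.5,0,0],0,2.2],[[0.5,0,0],0,2.2],[[0.5,0,0],0,2.2],[[0.5,0,0],0,2.2],[[0,0,0],0,2.2]])

```text
time_s: 24.55
tcp_pos: [0.6522, 0.2515, 0.022]
eef_rot: [-180.0, -0.0, -77.5]
contact_force: [0.8, -0.4, -0.7]
gripper_width: 0.0217
gripper_force: 0.0
```

```bash
python3 chk.py -.01 -.16 0.0; python3 -c "
from h import *
print(get_state()['contact_force'])"
```

```text
(array([ 0.68049499,  0.11965412, -2.91823019]), np.float64(0.5586297512054443), 0.73) (array([-0.0104, -0.1773]), array([-0.0115,  0.0587]), 0.29)
tool [-0.0097  0.0758] [0.65245886 0.25182437 0.02223575] -77.52775477722386 [ 37.  33.  -9.   0. -49. -25.]
[0.2706084  0.65847134 0.27461758]
```

Emit:
jog_arm(moves=[[[0.3,0,0],0,2.2],[[0.2,0,0],0,2.2],[[0,0,0],0,2.2]])

```text
time_s: 25.02
tcp_pos: [0.653, 0.2495, 0.0223]
eef_rot: [-179.9, 0.1, -77.5]
contact_force: [-3.0, 9.1, 0.7]
gripper_width: 0.0223
gripper_force: 4.7
```

Emit:
jog_arm(moves=[[[0.2,0,0],0,2.2],[[0.1,0,0],0,2.2],[[0,0,0],0,2.2]])

```text
time_s: 25.4
tcp_pos: [0.6531, 0.2495, 0.0223]
eef_rot: [-179.8, 0.3, -77.5]
contact_force: [-8.2, 19.5, 1.7]
gripper_width: 0.0217
gripper_force: 10.4
```

Emit:
jog_arm(moves=[[[0.2,0,0],0,2.2],[[0.1,0,0],0,2.2],[[0,0,0],0,2.2]])

```text
time_s: 25.78
tcp_pos: [0.6531, 0.2493, 0.0224]
eef_rot: [-179.8, 0.5, -77.4]
contact_force: [-13.7, 30.3, 2.1]
gripper_width: 0.022
gripper_force: 16.1
```

Emit:
jog_arm(moves=[[[-0.5,0,0],0,2.2],[[-1.5,0,0],0,2.2],[[0,0,-5],0,2.2],[[0,0,-5],0,2.2],[[-5,0,0],0,2.2],[[-4,0,-3],0,2.2],[[0,0,0],0,2.2],[[0,0,0],0,2.2]])

```text
time_s: 26.78
tcp_pos: [0.63, 0.3485, 0.1512]
eef_rot: [180.0, -0.0, -77.5]
contact_force: [1.2, -0.6, -0.8]
gripper_width: 0.0221
gripper_force: 0.0
```

```bash
python3 chk.py -.01 -.17 0.2
python3 - <<'E'
from h import *
p=capture("scene"); b=findbar(p,start([-.01,-.172],0.2)); print(b,jbar(b[0]))
p=capture("top")
print([(t,np.round(at(p,r[0]["pixel"],.01),3)) for t in("bolt","short_bolt","nylon_block","split_clamp","slide_piece") if (r:=regions_of(p,t))])
im=cv2.resize(p["pixels"][140:300,160:380],None,fx=3.6,fy=3.6,interpolation=cv2.INTER_CUBIC); cv2.imwrite("pics/z.png",im)
E
```

```text
(array([ 0.67996222,  0.12433363, -2.92995657]), np.float64(0.3054097890853882), 0.6) (array([-0.0112, -0.1726]), array([-0.0097,  0.0634]), -0.38)
tool [-0.0108  0.1742] [0.63005415 0.34764872 0.15062413] -77.58822380488104 [ 44.  28.   1.  -0. -64. -32.]
(array([ 0.67977851,  0.12415731, -2.91662117]), np.float64(0.2702050805091858), 0.68) (array([-0.0099, -0.1727]), array([-0.0114,  0.0633]), 0.38)
[('bolt', array([ 0.45 , -0.202,  0.01 ])), ('short_bolt', array([0.467, 0.044, 0.01 ])), ('nylon_block', array([0.414, 0.139, 0.01 ])), ('split_clamp', array([0.788, 0.088, 0.01 ])), ('slide_piece', array([0.753, 0.248, 0.01 ]))]
```

View pics/z.png

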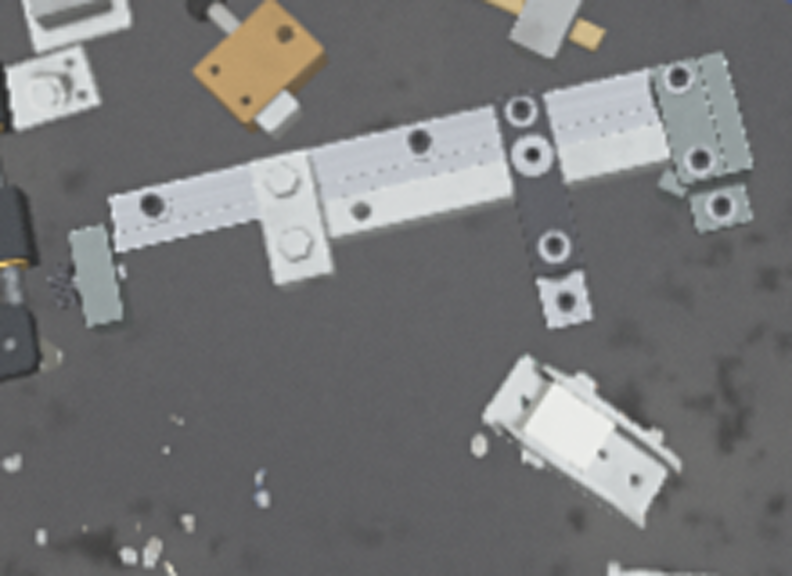

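The final picture shows the bar flat along the fence, with its plain end under the nest roof at (660,150) and the block at (292,220). The loose parts have not moved. Pushing from 9 up to 30 N did not move the bar any further, so it is against the end stop.

```bash
python3 -c "
from plant import close_job
print(close_job())"
```

```text
the job is handed in; nothing more can be done
None
```

I handed the job in with the bar flat against the fence and its plain end stalled in the nest at 30 N (about 2 mm off the stop by camera, within the 4 mm limit). The gripper is clear, no loose part moved as far as the images show, and I got no verdict back.

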